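Load the vibratory parts cleaner and lock its port cover

TASK

Load the parts cleaner and close it up ready to run: swing its round port cover right aside so that the port is clear, put every rusty bolt through the port into the tub, and swing the cover back fully shut. Then lower the keeper plate over both studs so that it lies flat on their shoulders across the cover, and leave the other things on the bench where they are.

Things in the scene. Friction and masses are not known exactly. Their poses are not given: they have to be found in the camera images.
- cleaner: bench-top vibratory parts cleaner, fixed to the bench: a grey rectangular tub on springs over a base (280 x 200 mm, the tub 244 x 174 mm). Its origin is on the bench under the tub's middle; z up, x along the tub's long side from the pivot-screw end to the other end. Its flat metal deck (250 x 180 mm) has its top 186 mm above the bench and a round 112 mm port; a bed of ceramic chips fills the tub up to 108 mm below the deck top.
- port (a point): centre of the round port (112 mm across) at deck-top height, 186 mm above the bench; 17 mm along the cleaner's x from its origin
- pivot (a point): the cover's one pivot screw, at the cover's top face (191 mm above the bench), 78 mm towards the cleaner's -x end; the cover swings level about the vertical axis through it. The screw head stands 3 mm above the cover
- cover (a joint): angle of the flat steel port cover (4 mm thick pear-shaped plate, a 132 mm disc whose centre is 95 mm from the pivot screw) in rad: 0 is fully closed over the port against its stop, it grows anticlockwise seen from above (towards the cleaner's +y side) to 1.9 at the end stop. At 1.4 and more the port is wholly uncovered. It moves stiffly (about 2 N at the knob) and stays where it is left; it may start slightly ajar.
- cover_knob (a point): middle of the upright round black knob (18 mm across, 32 mm tall, top 223 mm above the bench) on the cover near its rim, 128 mm from the pivot screw; this point is 18 mm above the cover. Closed, it lies 120 mm along the cleaner's x and 45 mm along its -y from the pivot; it circles about the pivot as the cover swings
- stud_near (a point): fixed upright stud on the deck at the pivot end: 10 mm across with a tapered tip, tip 231 mm above the bench, rising from a 22 mm shoulder whose top (this point) is 196 mm above the bench, 5 mm above the cover
- stud_far (a point): the same kind of stud at the other end of the deck, 206 mm from the first along the cleaner's x; this point is the middle of its shoulder top, 196 mm above the bench
- keeper_lug (a point): upright lug across the middle of the keeper plate, by which it is lifted: 8 mm thick along the plate's length (local x), 40 mm wide across it (local y), standing from 6 to 40 mm above the plate's underside; this point is 30 mm above the underside. The keeper plate is a loose flat steel plate 250 x 44 x 6 mm, about 0.45 kg, the same either way round; local z is up from the lug side
- hole_1 (a point): middle of one 16 mm hole of the keeper plate, at the underside, 103 mm from the lug along the plate's local -x
- hole_2 (a point): middle of the other 16 mm hole of the keeper plate, at the underside, 103 mm from the lug along its local +x
- bolt1_mid (a point): rusty hex bolt, 86 mm long along local x, with its nut still on: head and nut 24 mm across flats, bare round shank 15 mm thick between them for 57 mm (the head is at the local -x end; the middle of the bare shank lies 4.5 mm from this point towards the head), 0.16 kg; this point is its middle, half-way up (12 mm above what it lies on; the tray's floor is 3 mm thick). It starts lying in the drip tray, a fixed shallow tray 300 x 270 mm with a rim 15 mm high; absent in some runs
- bolt2_mid (a point): rusty hex bolt, 86 mm long along local x, with its nut still on: head and nut 24 mm across flats, bare round shank 15 mm thick between them for 57 mm (the head is at the local -x end; the middle of the bare shank lies 4.5 mm from this point towards the head), 0.16 kg; this point is its middle, half-way up (12 mm above what it lies on; the tray's floor is 3 mm thick). It starts lying in the drip tray, a fixed shallow tray 300 x 270 mm with a rim 15 mm high; absent in some runs
- bolt3_mid (a point): rusty hex bolt, 86 mm long along local x, with its nut still on: head and nut 24 mm across flats, bare round shank 15 mm thick between them for 57 mm (the head is at the local -x end; the middle of the bare shank lies 4.5 mm from this point towards the head), 0.16 kg; this point is its middle, half-way up (12 mm above what it lies on; the tray's floor is 3 mm thick). It starts lying in the drip tray, a fixed shallow tray 300 x 270 mm with a rim 15 mm high; absent in some runs
- bolt4_mid (a point): rusty hex bolt, 86 mm long along local x, with its nut still on: head and nut 24 mm across flats, bare round shank 15 mm thick between them for 57 mm (the head is at the local -x end; the middle of the bare shank lies 4.5 mm from this point towards the head), 0.16 kg; this point is its middle, half-way up (12 mm above what it lies on; the tray's floor is 3 mm thick). It starts lying in the drip tray, a fixed shallow tray 300 x 270 mm with a rim 15 mm high; absent in some runs
- bolt5_mid (a point): rusty hex bolt, 86 mm long along local x, with its nut still on: head and nut 24 mm across flats, bare round shank 15 mm thick between them for 57 mm (the head is at the local -x end; the middle of the bare shank lies 4.5 mm from this point towards the head), 0.16 kg; this point is its middle, half-way up (12 mm above what it lies on; the tray's floor is 3 mm thick). It starts lying in the drip tray, a fixed shallow tray 300 x 270 mm with a rim 15 mm high; absent in some runs
- bolt6_mid (a point): rusty hex bolt, 86 mm long along local x, with its nut still on: head and nut 24 mm across flats, bare round shank 15 mm thick between them for 57 mm (the head is at the local -x end; the middle of the bare shank lies 4.5 mm from this point towards the head), 0.16 kg; this point is its middle, half-way up (12 mm above what it lies on; the tray's floor is 3 mm thick). It starts lying in the drip tray, a fixed shallow tray 300 x 270 mm with a rim 15 mm high; absent in some runs
- spanner: bystander: steel spanner, 200 mm long, lying flat; origin at the middle of its underside
- spray_can: bystander: grey spray can, 66 mm across, 170 mm tall; origin at the middle of its underside
- coffee_cup: bystander: white paper-style cup with a black lid, 84 mm across, 105 mm tall; origin at the middle of its underside
- bearing: bystander: steel bearing ring, 72 mm across, 19 mm high, lying flat; origin at the middle of its underside
- oil_filter: bystander: white oil filter, 72 mm across, 94 mm tall; origin at the middle of its underside
- keeper: the keeper plate itself (see keeper_lug); origin at the middle of its underside, x along its length, z up
Things that resemble listed ones, but are neither listed nor needed, are in the scene too. What is shaped like the part that bears bolt4_mid but blue or turquoise is not meant.

How it is judged:
On the way, in this order (a step that is already met when the one before it is completed fails the run):
1. the cover is swung aside so that the port is clear (value of joint cover above 1.4 rad), for 0.2 s.
2. all bolts lie inside the tub (x of bolt1_mid in the frame of cleaner between -0.116 and 0.116 m and y of bolt1_mid in the frame of cleaner between -0.081 and 0.081 m and z of bolt1_mid in the frame of cleaner between 0.07 and 0.17 m and x of bolt2_mid in the frame of cleaner between -0.116 and 0.116 m and y of bolt2_mid in the frame of cleaner between -0.081 and 0.081 m and z of bolt2_mid in the frame of cleaner between 0.07 and 0.17 m and x of bolt3_mid in the frame of cleaner between -0.116 and 0.116 m and y of bolt3_mid in the frame of cleaner between -0.081 and 0.081 m and z of bolt3_mid in the frame of cleaner between 0.07 and 0.17 m and x of bolt4_mid in the frame of cleaner between -0.116 and 0.116 m and y of bolt4_mid in the frame of cleaner between -0.081 and 0.081 m and z of bolt4_mid in the frame of cleaner between 0.07 and 0.17 m and x of bolt5_mid in the frame of cleaner between -0.116 and 0.116 m and y of bolt5_mid in the frame of cleaner between -0.081 and 0.081 m and z of bolt5_mid in the frame of cleaner between 0.07 and 0.17 m and x of bolt6_mid in the frame of cleaner between -0.116 and 0.116 m and y of bolt6_mid in the frame of cleaner between -0.081 and 0.081 m and z of bolt6_mid in the frame of cleaner between 0.07 and 0.17 m), for 0.2 s.
3. the cover is shut over the port with the bolts inside (all of step 2 and value of joint cover below 0.08 rad), for 0.2 s.
At the end, for the whole second after the job is handed in: Every bolt present lies inside the tub, below the deck; the cover is shut (within 0.08 rad of its stop); the keeper plate lies level (within 0.06 rad) and at rest on both studs' shoulders (within 3.5 mm), a stud through each hole (hole and stud centres within 6 mm) (all of step 3 and ((horizontal distance between hole_1 and stud_near below 0.006 m and horizontal distance between hole_2 and stud_far below 0.006 m) or (horizontal distance between hole_1 and stud_far below 0.006 m and horizontal distance between hole_2 and stud_near below 0.006 m)) and z of hole_1 in the frame of cleaner between 0.19 and 0.1995 m and z of hole_2 in the frame of cleaner between 0.19 and 0.1995 m and angle between keeper_lug's own z axis and vertical below 0.06 rad and linear speed of keeper below 0.02 m/s); the robot touches nothing.
It fails at once if one of the other things on the bench (spanner, spray can, cup, bearing, oil filter) is moved more than 6 cm (distance of any of spanner, spray_can, coffee_cup, bearing, oil_filter from where it was at the start of the episode above 0.06 m).
Of bolt1, bolt2, bolt3, bolt4, bolt5, bolt6 only 3 to 5 are there at a start; the rules pass over those that are not, and their reading is None.
At some moment in a run one of bolt1, bolt2, bolt3, bolt4, bolt5, bolt6, keeper may be knocked a few centimetres aside while the robot is not near it.
Once in a run the grip may slacken for a moment while it holds something.
It also fails if it takes over 210 s, if anything falls off the work surface, if the arm or the gripper's body presses on something with over 40 N, if the wrist force passes 120 N, or if a joint passes its speed limit or range.

ROBOT

A 6-joint arm with a two-finger parallel gripper is mounted at the origin on the work surface. World frame = base frame: x ahead of the robot, y to its left, z up, the work surface at z = 0. Lengths are in m, angles in rad, forces in N, time in s.
With the tool pointing down it reaches from about 0.3 to 0.775 m from the base axis. Payload 14.6 kg.
Tool frame: the origin (TCP) lies between the finger pads; the fingertips stand 17 mm ahead of it and the grasp point (between the pads) lies 2 mm behind it; z points along the fingers, x is the direction in which the jaws open and shut, and the axes are right-handed (so a half turn about z gives the same grasp; the last joint's range is limited). The gripper opens to 94 mm and grips with 3 to 60 N. Pads are 16 mm wide; open, the fingers measure 119 mm over their backs; the gripper's body (75 mm by 177 mm) begins 78 mm behind the grasp point.
Start: joints at [-0.067, 0.3, 1.521, -0, 1.321, -0.067], TCP at [0.55, -0, 0.222] pointing down, gripper open.
Joint ranges: [-3.03, 3.03], [-0.79, 2.21], [0.23, 2.52], [-1.04, 4.18], [0, 3.07], [-2.55, 2.55]. Speed limits (rad/s): [2.22, 2.22, 2.57, 3.14, 3.14, 3.14].

INTERFACE

Orientations are given as [roll, pitch, yaw] about the fixed x, y, z axes, in that order (R = Rz(yaw) Ry(pitch) Rx(roll)).
In Python, from workcell import bot, telemetry, eyes, hand_in gives the robot as it stands. Calls block until the motion is done:
- bot.move_ptp(position, orientation): joint-space move of the TCP to a pose.
- bot.move_linear(position, rate=0.15, rot=None, until_force=None): straight line of the TCP; rot=None keeps the orientation; rate is the mean speed in m/s. With until_force (N) it stops when the force on the tool has changed by that much, and returns True; else False.
- bot.move_joints(angles): joint-space move.
- bot.let_go() and bot.grasp(force=None): open the fingers fully, or close them until they stop; force is the grip in N (None keeps the last).
- bot.sleep(seconds).
- bot.solve_ik(position, orientation): joint angles nearest the present ones, or None.
- telemetry.read_state(): the state.
- eyes.grab_frame(name): name is "scene" or "side" or "wrist"; returns the picture (384x512x3 uint8, red, green, blue); there is no depth.
- eyes.calibration(name): a dict with "fx", "fy", "cx", "cy" (pixels), "camera_from_world" (4x4, takes a point from world to camera coordinates). Camera axes: x right, y down, z forward; pixel columns grow to the right and rows downward; lengths in m; the calibration is good to about 2 mm. A picture is of the moment at which its call begins: read the wrist's pose just before it. calibration takes no time and is no camera call; for the wrist camera it gives the pose at the moment of the call.
A pose or a line that the arm cannot do raises bot.PlanningError and nothing moves.
- hand_in(): hands the job in, once; it reports no verdict.
The state is a dict: "time_s": time; "joint_positions": joint angles; "qd": joint speeds; "joint_efforts": joint torques, N m; "eef_pos": TCP position; "orientation": TCP orientation; "force": force on the tool from outside, world axes, zero at the start; "moment": the same for the moment, N m; "gripper_width": opening from 0.0 (shut) to 1.0 (fully open).
Only numpy, scipy, OpenCV 4.12 (cv2) and the standard library are available. Lean on these libraries where they do the work, as an engineer would, in place of code of your own. Each camera call takes 0.05 s, during which the arm holds its last target.

## Working session

There is one attempt and no reset: what is moved stays moved. The work goes in short steps, each a Python script; the robot and the scene stay as the last script left them, time stands still between calls to the robot, and variables do not carry over. Pictures are saved under pics/ and viewed, and the job is handed in when it is done.

```bash
ls; mkdir -p pics; cat > h.py <<'E'
import numpy as np, cv2
from workcell import bot, telemetry, eyes, hand_in
def save(name, fn, crop=None, scale=1):
    im=eyes.grab_frame(name); c=eyes.calibration(name)
    o=im
    if crop: o=im[crop[1]:crop[3],crop[0]:crop[2]]
    if scale!=1: o=cv2.resize(o,None,fx=scale,fy=scale,interpolation=cv2.INTER_CUBIC)
    cv2.imwrite('pics/'+fn,o[:,:,::-1]); return im,c
def ray(c,u,v):
    T=np.array(c['camera_from_world']); R=T[:3,:3]; t=T[:3,3]
    d=R.T@np.array([(u-c['cx'])/c['fx'],(v-c['cy'])/c['fy'],1.]); return -R.T@t,d
def onz(c,u,v,z):
    o,d=ray(c,u,v); return o+d*(z-o[2])/d[2]
def proj(c,p):
    T=np.array(c['camera_from_world']); q=T[:3,:3]@np.array(p)+T[:3,3]
    return np.array([c['fx']*q[0]/q[2]+c['cx'],c['fy']*q[1]/q[2]+c['cy']])
E
python3 - <<'E'
from h import *
for n in ['scene','side','wrist']:
    im,c=save(n,n+'0.png',scale=1.5); np.save(f'pics/{n}0.npy',im)
    o,d=ray(c,256,192); print(n,o.round(3),d.round(3),c['fx'])
print(telemetry.read_state())
E
```

```text
pics
scene [1.058 1.014 1.156] [-0.341 -0.666 -0.664] 454.9597901053801
side [ 0.17  -0.783  0.773] [ 0.332  0.726 -0.602] 364.6059263229785
wrist [0.549 0.073 0.384] [ 0.001 -0.239 -0.971] 343.4422621632466
{'time_s': 0.15, 'joint_positions': array([-6.65875990e-02,  3.00347850e-01,  1.52139732e+00,  1.29243863e-05,
        1.32066894e+00, -6.66204929e-02]), 'qd': array([-0.00010886, -0.00207041, -0.0001795 ,  0.0003263 , -0.00043279,
        0.00196615]), 'joint_efforts': array([-2.50185103e-04, -5.31960297e+01, -3.52822959e+01,  7.07691838e-02,
        2.35654798e-02, -3.66386917e-05]), 'eef_pos': array([5.49838630e-01, 1.78314035e-05, 2.22031665e-01]), 'orientation': array([-3.14152548e+00,  8.18800483e-04,  2.97171870e-05]), 'force': array([-0.482539  , -0.55994232,  0.02375344]), 'moment': array([ 0.02196965, -0.00689793, -0.00360465]), 'gripper_width': 1.0009364893214747}
```

View pics/scene0.png

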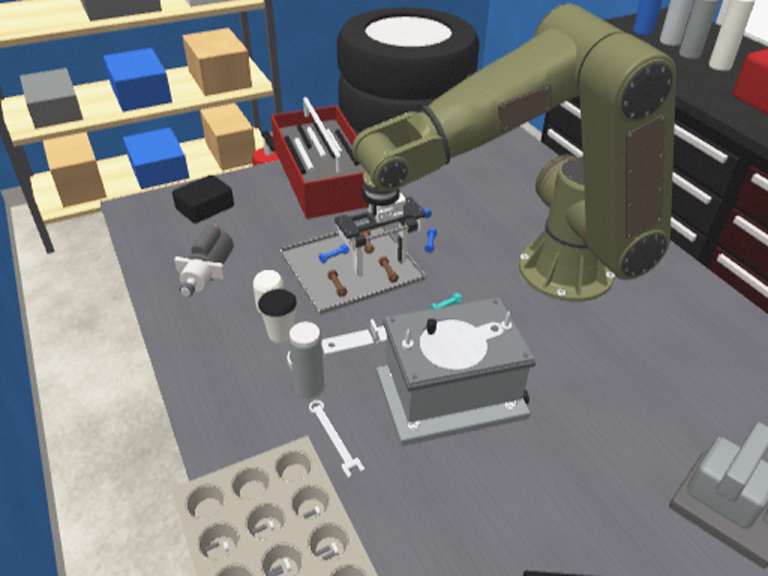

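View pics/side0.png

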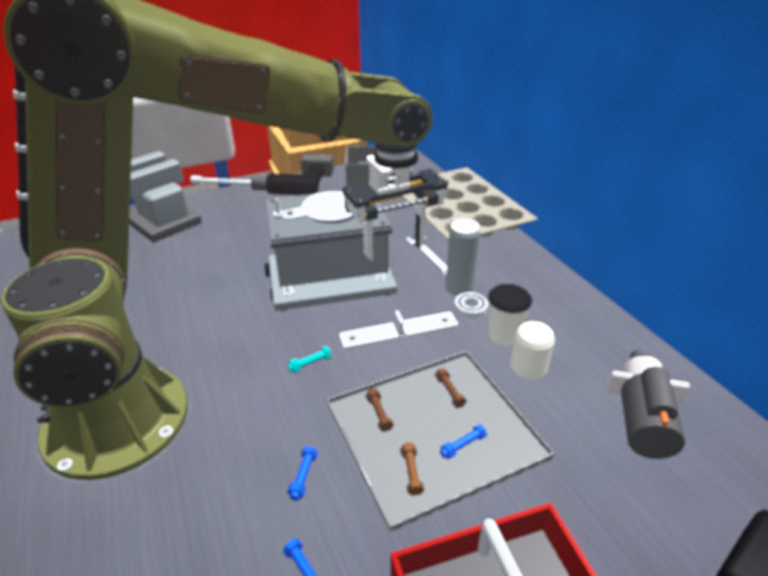

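View pics/wrist0.png

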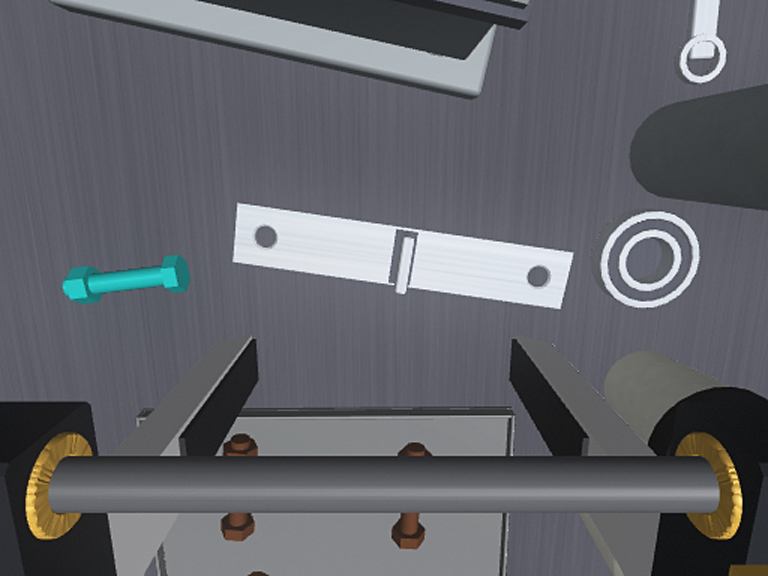

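Scene shows the cleaner at (455,350), with knob (431,327), pivot (495,328) and studs (408,335) and (507,315). The side view shows three rusty bolts in the tray, at (379,409), (450,387) and (412,468). One blue bolt lies in the tray at (464,441), with blue and turquoise ones outside it. Next I'll get wrist views from above.

```bash
python3 - <<'E'
from h import *
c=eyes.calibration('scene')
for n,u,v,z in [('near tip',508,312,.231),('far tip',408,328,.231),('pivot',495,328,.194),('knobtop',432,321,.223),('keeper',355,340,.006),('tray a',283,248,.015),('tray b',322,308,.015),('trayc',424,275,.015)]:
    print(n,onz(c,u/1.5,v/1.5,z).round(3))
c=eyes.calibration('wrist')
for n,u,v,z in [('hole',265,236,.006),('hole',538,276,.006),('lug',405,262,.03),('b',238,500,.015),('b',410,500,.015)]:
    print(n,onz(c,u/1.5,v/1.5,z).round(3))
c=eyes.calibration('side')
for n,u,v,z in [('bolt',379,409,.015),('b',450,387,.015),('b',412,468,.015),('blue',464,441,.015),('trayS',390,522,.015),('traySE',552,454,.015),('trayNE',466,353,.015),('NW',330,402,.015)]:
    print(n,onz(c,u/1.5,v/1.5,z).round(3))
E
```

```text
near tip [0.394 0.256 0.231]
far tip [0.593 0.21  0.231]
pivot [0.417 0.253 0.194]
knobtop [0.537 0.206 0.223]
keeper [ 0.61  -0.005  0.006]
tray a [ 0.645 -0.392  0.015]
tray b [ 0.64  -0.129  0.015]
trayc [ 0.356 -0.131  0.015]
hole [0.462 0.019 0.006]
hole [ 0.665 -0.011  0.006]
lug [0.564 0.005 0.03 ]
b [ 0.429 -0.198  0.015]
b [ 0.571 -0.198  0.015]
bolt [ 0.431 -0.189  0.015]
b [ 0.571 -0.197  0.015]
b [ 0.429 -0.321  0.015]
blue [ 0.532 -0.311  0.015]
trayS [ 0.358 -0.389  0.015]
traySE [ 0.648 -0.393  0.015]
trayNE [ 0.646 -0.132  0.015]
NW [ 0.357 -0.138  0.015]
```

```bash
python3 - <<'E'
from h import *
bot.move_ptp([0.5,0.15,0.40],[np.pi,0,0])
im,c=save('wrist','wc.png',scale=1.5); np.save('pics/wc.npy',im); np.save('pics/wcT.npy',c)
bot.move_ptp([0.5,-0.3,0.36],[np.pi,0,0])
im,c=save('wrist','wt.png',scale=1.5); np.save('pics/wt.npy',im);np.save('pics/wtT.npy',c)
print(telemetry.read_state()['time_s'])
E
```

```text
2.85
```

View pics/wc.png

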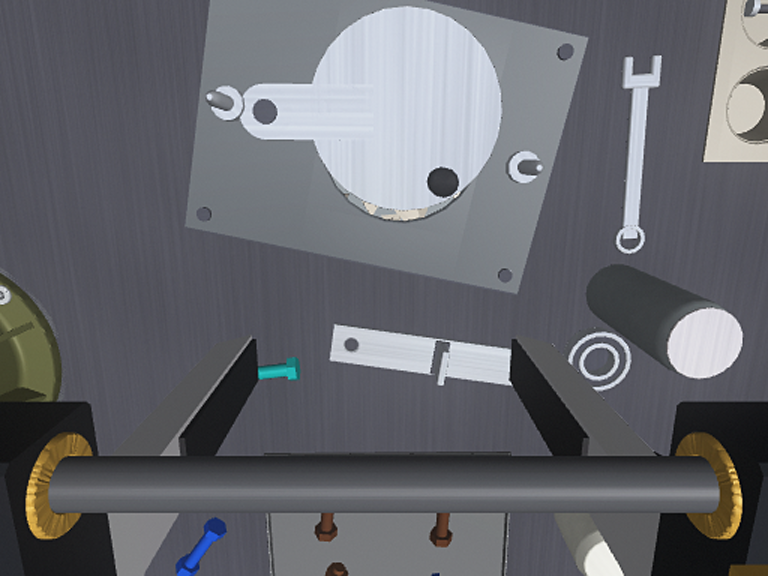

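View pics/wt.png

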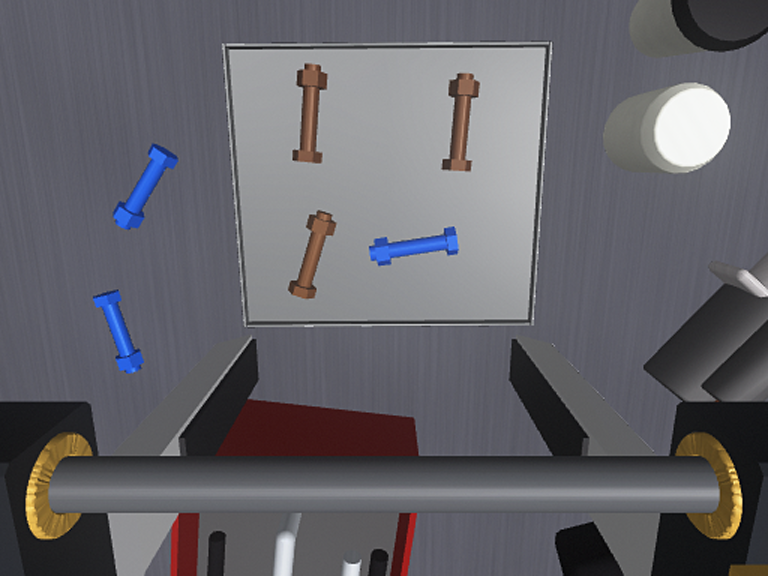

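The wrist views show three rusty bolts in the tray, shank middles near (310,118), (461,127) and (314,258). The look-alikes are blue at (414,246), (148,187) and (119,332), plus a turquoise one near the keeper. The rusty ones are the brown ones in the tray. On the cleaner: knob top (443,182), pivot (265,111), shoulders (228,103) and (523,167).

```bash
python3 - <<'E'
from h import *
c=np.load('pics/wcT.npy',allow_pickle=True).item(); im=np.load('pics/wc.npy')
P={}
for n,u,v,z in [('near sh',229,103,.196),('far sh',522,167,.196),('near tip',209,97,.231),('far tip',541,168,.231),('pivot',265,111,.194),('disc',407,105,.191),('knobtop',443,181,.223),('c1',565,51,.186),('c2',504,275,.186),('c3',204,214,.186)]:
    P[n]=onz(c,u/1.5,v/1.5,z);print(n,P[n].round(4))
for a,b in [('near sh','far sh'),('near tip','far tip')]:
    d=P[b]-P[a];print(np.linalg.norm(d),np.degrees(np.arctan2(d[1],d[0])),(P[a]+P[b])/2)
for k in ['disc','knobtop']:
    d=P[k]-P['pivot'];print(k,np.linalg.norm(d[:2]),np.degrees(np.arctan2(d[1],d[0])))
c=np.load('pics/wtT.npy',allow_pickle=True).item(); im=np.load('pics/wt.npy')
hsv=cv2.cvtColor(im,cv2.COLOR_RGB2HSV)
m=((hsv[...,0]<15)&(hsv[...,1]>90)&(hsv[...,2]>40)).astype(np.uint8); m[225:]=0
n,lab,st,ce=cv2.connectedComponentsWithStats(m)
for i in range(1,n):
    if st[i,4]<200: continue
    ys,xs=np.where(lab==i); p=np.array([onz(c,x,y,.015)[:2] for x,y in zip(xs,ys)])
    r=cv2.minAreaRect((p*1e4).astype(np.float32)); w=np.linalg.eigh(np.cov(p.T))[1][:,1]
    q=p@w; print(st[i,4],np.array(r[0])/1e4,np.array(r[1])/10,'axis',np.degrees(np.arctan2(w[1],w[0]))%180)
E
```

```text
near sh [0.3963 0.2596 0.196 ]
far sh [0.5945 0.2179 0.196 ]
near tip [0.3945 0.2594 0.231 ]
far tip [0.5972 0.2177 0.231 ]
pivot [0.4196 0.2547 0.194 ]
disc [0.5153 0.2587 0.191 ]
knobtop [0.5375 0.2095 0.223 ]
c1 [0.6209 0.2932 0.186 ]
c2 [0.5888 0.1398 0.186 ]
c3 [0.3697 0.185  0.186 ]
0.2025211317161702 -11.89276310058912 [0.49541508 0.23874174 0.196     ]
0.2069952006283386 -11.63984948618696 [0.49587619 0.23855751 0.231     ]
disc 0.09579443543732552 2.38581972379961
knobtop 0.1262435080915826 -20.958544574845682
780 [ 0.43254736 -0.18382552] [86.42336426 26.25931702] axis 84.84543977990772
595 [ 0.57573062 -0.19119927] [85.8963501  18.76211853] axis 86.51435787606589
656 [ 0.42863848 -0.3175313 ] [88.99417725 26.69721985] axis 71.72459190293976
```

```bash
python3 - <<'E'
import numpy as np,cv2
im=np.load('pics/wt.npy'); cv2.imwrite('pics/wt_crop.png',cv2.resize(im[20:220,145:375],None,fx=3,fy=3,interpolation=cv2.INTER_CUBIC)[:,:,::-1])
E
```

```text
(no output)
```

View pics/wt_crop.png

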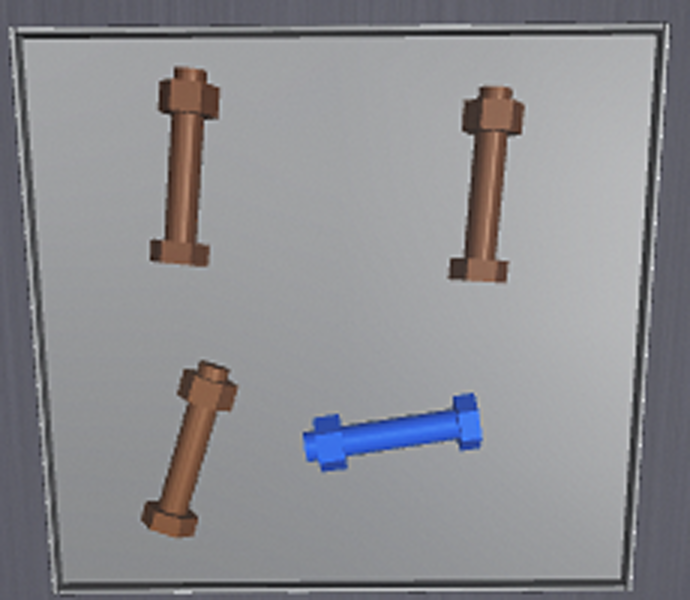

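The numbers agree with the sizes given: stud spacing 0.207 m, knob radius 0.126 m, disc radius 0.096 m. Cleaner yaw is about -11.75°, its origin about (0.496, 0.2387), and the cover is about 0.2 rad ajar. The crop confirms that the three brown bolts are the rusty ones. Next I'll open the cover by gripping the knob and following its arc.

```bash
cat >> h.py <<'E'
YAW=np.radians(-11.75); ORG=np.array([.496,.2387])
U=np.array([np.cos(YAW),np.sin(YAW)]); V=np.array([-U[1],U[0]])
PIV=ORG-.078*U; PORT=ORG+.017*U
K0=YAW-np.arctan2(45,120)
def knob(a): # a=cover angle
    t=K0+a; return PIV+.128*np.array([np.cos(t),np.sin(t)]), t
def down(yaw): return [np.pi,0,yaw]
def st():
    s=telemetry.read_state(); print('t',round(s['time_s'],2),'p',s['eef_pos'].round(4),'w',round(s['gripper_width'],3),'F',s['force'].round(1)); return s
E
python3 - <<'E'
from h import *
for off in (-90,90):
  for a in (0,.2,1.7,1.8):
    p,t=knob(a); print(off,a,p.round(3),bot.solve_ik([*p,.215],down(t+np.radians(off))))
E
```

```text
-90 0 [0.528 0.186] [0.27366061 0.32742564 1.50256455 0.         1.31160247 2.40830379]
-90 0.2 [0.539 0.209] [0.30647342 0.36893485 1.44685878 0.         1.32579903 2.2411166 ]
-90 1.7 [0.474 0.371] [ 6.03266371e-01  4.20550350e-01  1.37546350e+00 -4.44089210e-16
  1.34557881e+00  1.03790956e+00]
-90 1.8 [0.462 0.375] [ 6.21261589e-01  4.06413167e-01  1.39524810e+00 -4.44089210e-16
  1.33993139e+00  9.55904773e-01]
90 0 [0.528 0.186] [ 2.73660608e-01  3.27425642e-01  1.50256455e+00 -4.44089210e-16
  1.31160247e+00 -7.33288862e-01]
90 0.2 [0.539 0.209] [ 3.06473417e-01  3.68934848e-01  1.44685878e+00 -4.44089210e-16
  1.32579903e+00 -9.00476053e-01]
90 1.7 [0.474 0.371] [ 0.60326637  0.42055035  1.3754635   0.          1.34557881 -2.1036831 ]
90 1.8 [0.462 0.375] [ 0.62126159  0.40641317  1.3952481   0.          1.33993139 -2.18568788]
```

```bash
python3 - <<'E'
from h import *
p=np.array([.5375,.2095]); t=np.arctan2(*(p-PIV)[::-1]); a0=t-K0; print('a0',a0)
o=np.pi/2
bot.move_ptp([*p,.30],down(t+o)); 
print(bot.move_linear([*p,.216],rate=.1,until_force=15)); st()
bot.grasp(20); st()
for a in np.arange(a0,1.72,.125)[1:].tolist()+[1.72]:
    q,t=knob(a); bot.move_linear([*q,.216],rate=.12,rot=down(t+o))
s=st()
im,c=save('scene','s1.png',scale=1.5)
bot.let_go(); bot.move_linear([*q,.32],rate=.2); st()
E
```

```text
a0 0.19851352294866237
False
t 5.71 p [0.5377 0.2096 0.2167] w 1.0 F [ 1.5 -0.4  0.1]
t 6.87 p [0.5375 0.2094 0.216 ] w 0.181 F [ 1.5 -0.4  0.1]
t 10.52 p [0.471  0.3713 0.2159] w 0.183 F [-3.8 -4.9  1.8]
t 12.47 p [0.471  0.3716 0.3186] w 1.002 F [ 0.2  0.4 -0.3]
```

View pics/s1.png

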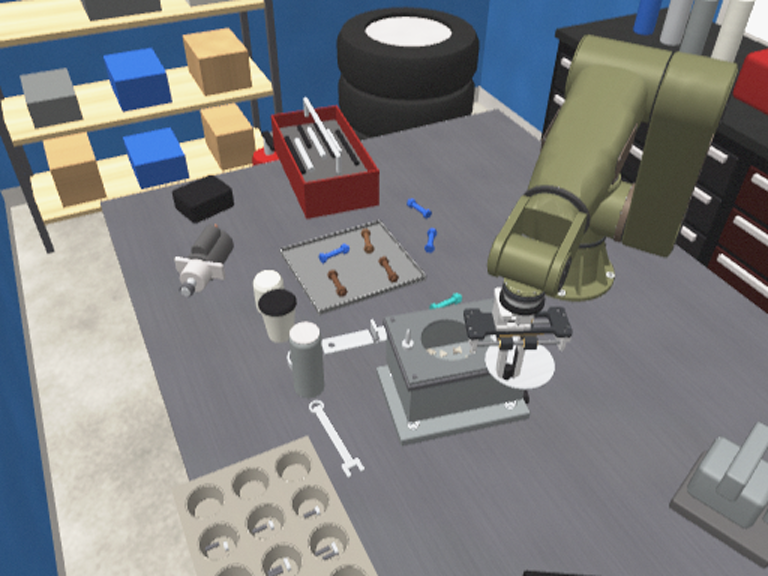

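The port is clear: scene (447,338) shows the chips, and the cover disc is at (520,365). Now bolt 1.

```bash
cat >> h.py <<'E'
def find_bolts():
    bot.move_ptp([0.5,-0.3,0.36],down(0))
    im=eyes.grab_frame('wrist'); c=eyes.calibration('wrist')
    hsv=cv2.cvtColor(im,cv2.COLOR_RGB2HSV)
    m=((hsv[...,0]<15)&(hsv[...,1]>90)&(hsv[...,2]>40)).astype(np.uint8); m[225:]=0
    n,lab,S,ce=cv2.connectedComponentsWithStats(m); out=[]
    for i in range(1,n):
        if S[i,4]<200: continue
        ys,xs=np.where(lab==i); p=np.array([onz(c,x,y,.015)[:2] for x,y in zip(xs,ys)])
        r=cv2.minAreaRect((p*1e4).astype(np.float32)); w=np.linalg.eigh(np.cov(p.T))[1][:,1]
        if w[1]<0: w=-w
        out.append((np.array(r[0])/1e4,w)); print(S[i,4],out[-1][0].round(4),(np.array(r[1])/10).round(1),np.degrees(np.arctan2(w[1],w[0])).round(1))
    return im,out
def pick(mid,w,extra=0):
    g=mid-w*(.0045+extra); yaw=np.arctan2(w[1],w[0])-np.pi/2
    bot.move_ptp([*g,.12],down(yaw))
    hit=bot.move_linear([*g,.0235],rate=.08,until_force=12)
    bot.grasp(35); s=st(); bot.move_linear([*g,.13],rate=.15); s=st()
    print('hit',hit); return s['gripper_width']
def drop(off):
    p=PORT+V*off
    bot.move_ptp([*p,.29],down(YAW+np.pi/2)); 
    if st()['gripper_width']<.1: print('LOST'); return
    bot.move_linear([*p,.214],rate=.1); bot.let_go(); bot.move_linear([*p,.32],rate=.25); st()
E
python3 - <<'E'
from h import *
print(bot.solve_ik([*PORT,.22],down(YAW+np.pi/2)))
im,b=find_bolts()
cv2.imwrite('pics/b1.png',im[:,:,::-1])
b.sort(key=lambda e:-e[0][0])
pick(*b[0])
im,c=save('side','sd1.png',crop=(150,150,450,384),scale=2.5)
E
```

```text
[ 3.65272999e-01  3.33125210e-01  1.48319458e+00 -4.44089210e-16
  1.32527286e+00 -1.00044714e+00]
807 [ 0.436  -0.1679] [86.3 26. ] 86.1
597 [ 0.5757 -0.1913] [85.8 18.8] 86.5
647 [ 0.4289 -0.3178] [88.9 26.7] 71.4
t 18.53 p [ 0.5752 -0.1958  0.0235] w 0.149 F [-2.   0.3  1.2]
t 19.39 p [ 0.5749 -0.1956  0.1289] w 0.147 F [ 1.2 -0.5 -1.3]
hit False
```

View pics/sd1.png

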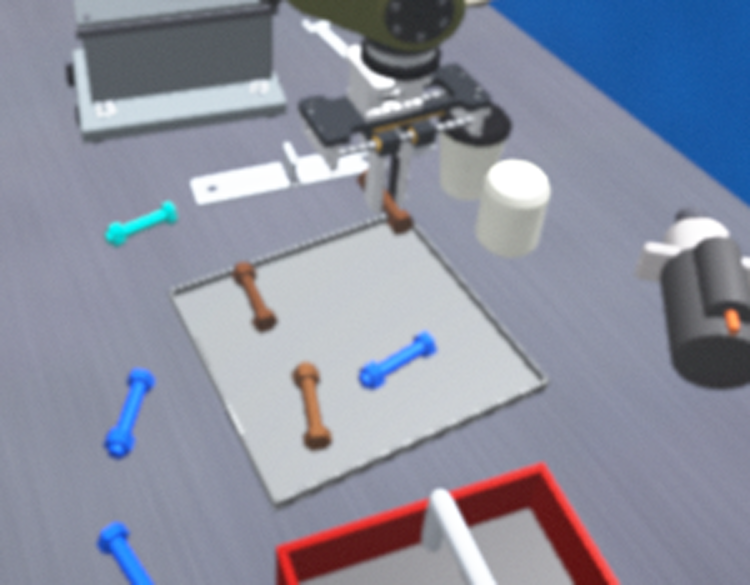

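The bolt is held (width 14 mm, which matches the shank). The bolt at (0.436, -0.168) has been knocked 16 mm towards the rim since the first look. I'll drop this one and carry on.

```bash
python3 - <<'E'
from h import *
drop(0.0)
im,c=save('wrist','wd1.png',scale=1.5)
im,b=find_bolts()
b.sort(key=lambda e:e[0][1])
cv2.imwrite('pics/b2.png',cv2.resize(im[10:220,145:375],None,fx=3,fy=3)[:,:,::-1])
pick(*b[0],extra=.004)
E
```

```text
t 21.14 p [0.513  0.2345 0.2895] w 0.145 F [-0.1 -0.  -2. ]
t 23.9 p [0.5125 0.2352 0.3197] w 0.998 F [ 0.3 -0.4 -0. ]
808 [ 0.4357 -0.1677] [86.5 26. ] 86.2
656 [ 0.4289 -0.3177] [88.9 26.9] 71.8
t 29.5 p [ 0.4263 -0.3258  0.0235] w 0.15 F [ 0.5  0.4 -0.2]
t 30.36 p [ 0.4259 -0.3254  0.129 ] w 0.15 F [-0.4 -0.5 -1. ]
hit False
```

View pics/wd1.png

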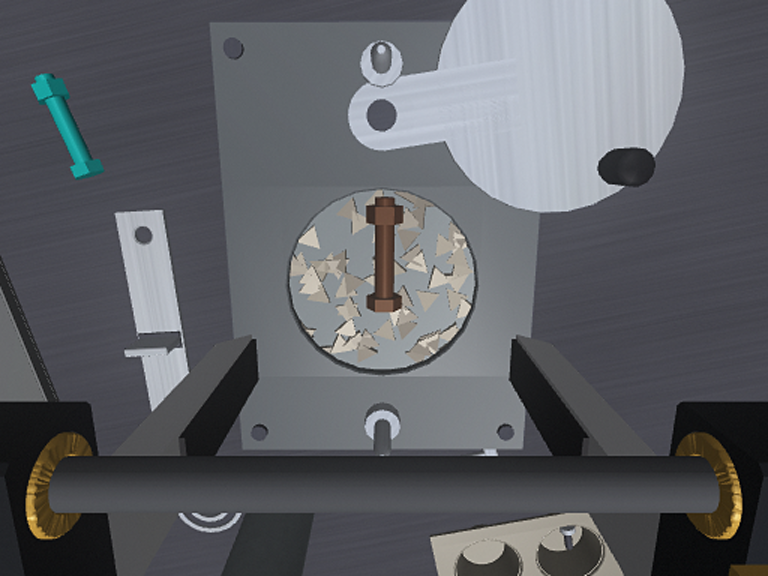

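View pics/b2.png

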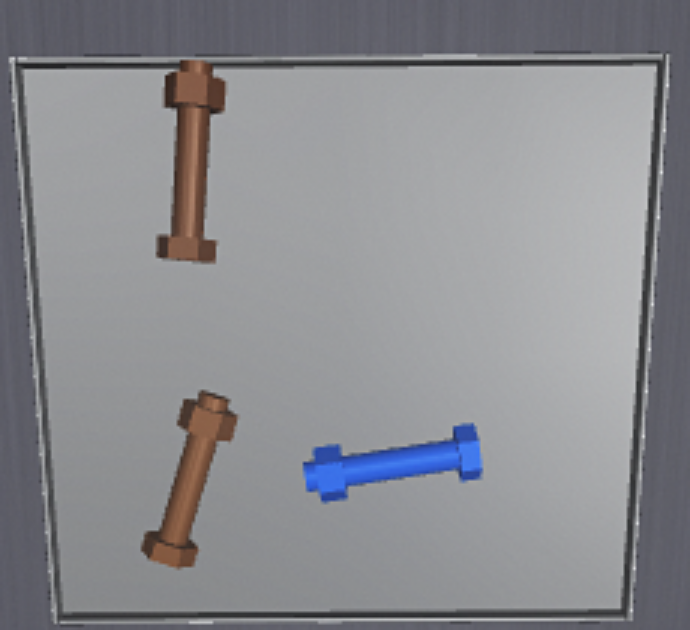

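Bolt 1 lies in the tub at (385,255). The last tray bolt rests against the rim but inside it. Dropping bolt 2, then picking bolt 3.

```bash
sed -i 's/def drop(off):/def drop(off,sh=0):/; s/p=PORT+V\*off/p=PORT+V*off+U*sh/' h.py
python3 - <<'E'
from h import *
drop(-0.012,.008)
im,b=find_bolts()
print(pick(*b[0]))
drop(0.012,.0045)
im,c=save('wrist','wd3.png',scale=1.5)
im,c=save('side','sd3.png',crop=(150,100,450,334),scale=2.5)
E
```

```text
t 32.43 p [0.5183 0.2211 0.2897] w 0.151 F [ 0.6 -0.8 -1.8]
t 35.19 p [0.5179 0.2218 0.3197] w 0.996 F [-0.3  0.1  0.8]
805 [ 0.436  -0.1677] [86.3 26. ] 86.1
t 40.78 p [ 0.4357 -0.1722  0.0235] w 0.15 F [-0.3 -0.3 -0.1]
t 41.64 p [ 0.4353 -0.172   0.1292] w 0.148 F [-0.2  0.4 -1.4]
hit False
0.1480576679505049
t 43.31 p [0.5197 0.2452 0.2895] w 0.15 F [ 0.2 -0.8 -2. ]
t 46.07 p [0.5194 0.246  0.3197] w 0.997 F [-0.7 -0.4 -0. ]
```

View pics/wd3.png

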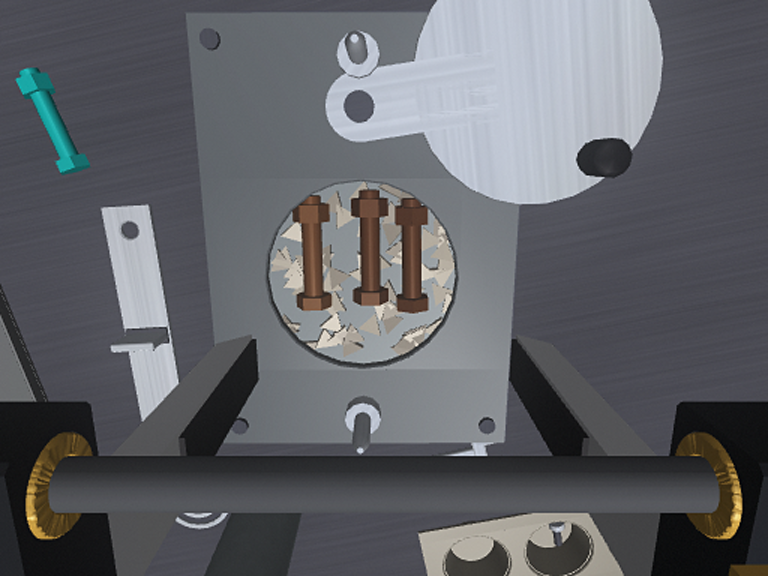

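View pics/sd3.png

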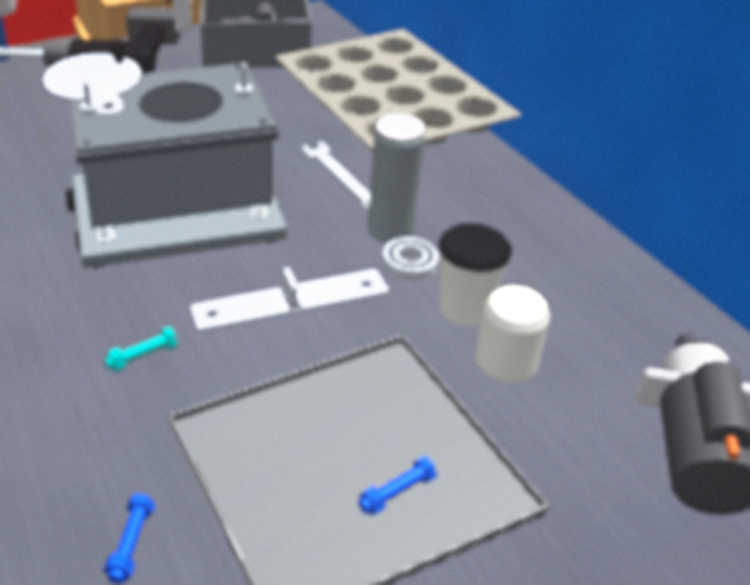

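All three bolts lie in the tub at (312,252), (370,248) and (411,255), and the tray holds only the blue one. Now I'll close the cover.

```bash
python3 - <<'E'
from h import *
o=np.pi/2
p,t=knob(1.72)
bot.move_ptp([*p,.30],down(t+o))
print(bot.move_linear([*p,.216],rate=.1,until_force=15))
bot.grasp(20); st()
for a in np.arange(1.72,.1,-.125)[1:].tolist():
    q,t=knob(a); bot.move_linear([*q,.216],rate=.12,rot=down(t+o))
for a in (.06,.02,-.015):
    q,t=knob(a); h=bot.move_linear([*q,.216],rate=.05,rot=down(t+o),until_force=14); print(a,h); st()
    if h: break
bot.let_go(); bot.move_linear([*telemetry.read_state()['eef_pos'][:2],.30],rate=.2)
bot.move_ptp([0.5,0.14,0.40],down(0))
im,c=save('wrist','wc2.png',scale=1.5); np.save('pics/wc2.npy',im); np.save('pics/wc2T.npy',c)
E
```

```text
False
t 49.37 p [0.4712 0.3717 0.216 ] w 0.186 F [-0.3 -0.6 -0.5]
0.06 False
t 53.33 p [0.5326 0.192  0.216 ] w 0.185 F [13.7 -8.5 -4.3]
0.02 False
t 53.58 p [0.53   0.1875 0.216 ] w 0.185 F [14.  -9.4 -5.6]
-0.015 False
t 53.83 p [0.5281 0.1846 0.2161] w 0.188 F [19.5 -2.2 -6.7]
```

View pics/wc2.png

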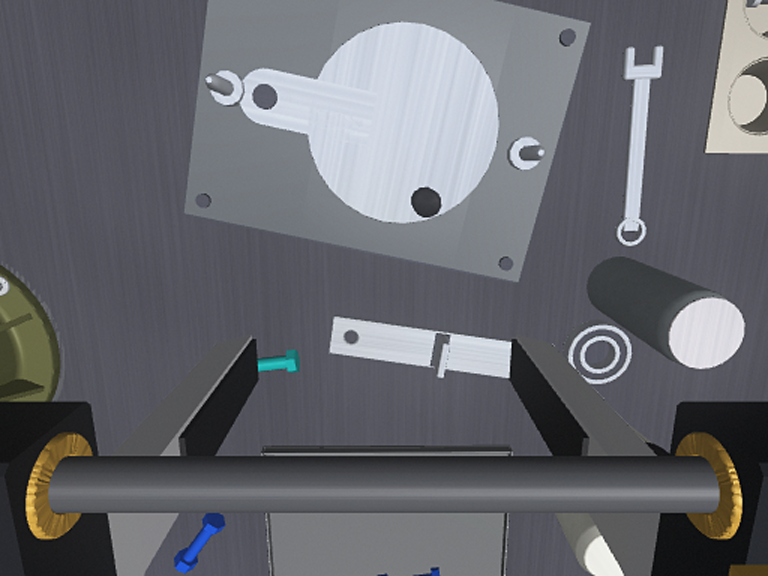

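The cover looks shut: disc at (403,122), knob at (426,202), both inline with the deck. I'll measure the closed angle and the studs again, then look at the keeper from nearer.

```bash
python3 - <<'E'
from h import *
c=np.load('pics/wc2T.npy',allow_pickle=True).item()
P={}
for n,u,v,z in [('near sh',229,88,.196),('far sh',525,153.5,.196),('near tip',208,80,.231),('far tip',542,153,.231),('pivot',265,96,.194),('disc',403,122,.191),('knobtop',426,202,.223)]:
    P[n]=onz(c,u/1.5,v/1.5,z);print(n,P[n].round(4))
for a,b in [('near sh','far sh'),('near tip','far tip')]:
    d=P[b]-P[a];print(np.linalg.norm(d),np.degrees(np.arctan2(d[1],d[0])),(P[a]+P[b])/2)
for k,z in [('disc',0),('knobtop',-20.56)]:
    d=P[k]-P['pivot'];print(k,np.linalg.norm(d[:2]),np.degrees(np.arctan2(d[1],d[0]))-z)
bot.move_ptp([0.56,-0.03,0.25],down(0))
im,c=save('wrist','wk.png',scale=1.5); np.save('pics/wk.npy',im); np.save('pics/wkT.npy',c)
# higher and closer look at studs: camera right above each
bot.move_ptp([0.50,0.14,0.33],down(YAW))
im,c=save('wrist','ws.png',scale=1.5); np.save('pics/ws.npy',im); np.save('pics/wsT.npy',c)
E
```

```text
near sh [0.3964 0.2597 0.196 ]
far sh [0.5956 0.2181 0.196 ]
near tip [0.3941 0.2597 0.231 ]
far tip [0.5968 0.218  0.231 ]
pivot [0.4196 0.255  0.194 ]
disc [0.5123 0.2388 0.191 ]
knobtop [0.5266 0.1873 0.223 ]
0.2034863309243713 -11.788050114335206 [0.49602374 0.2389253  0.196     ]
0.20700277979631104 -11.626624914517002 [0.49547085 0.23883649 0.231     ]
disc 0.0940594636806818 -9.907543128786985
knobtop 0.12658432461943583 -11.743986160436766
```

View pics/wk.png

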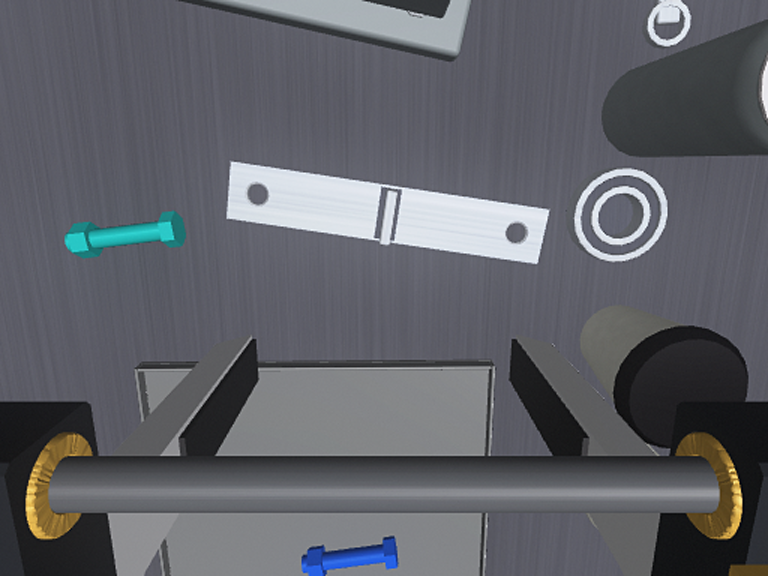

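View pics/ws.png

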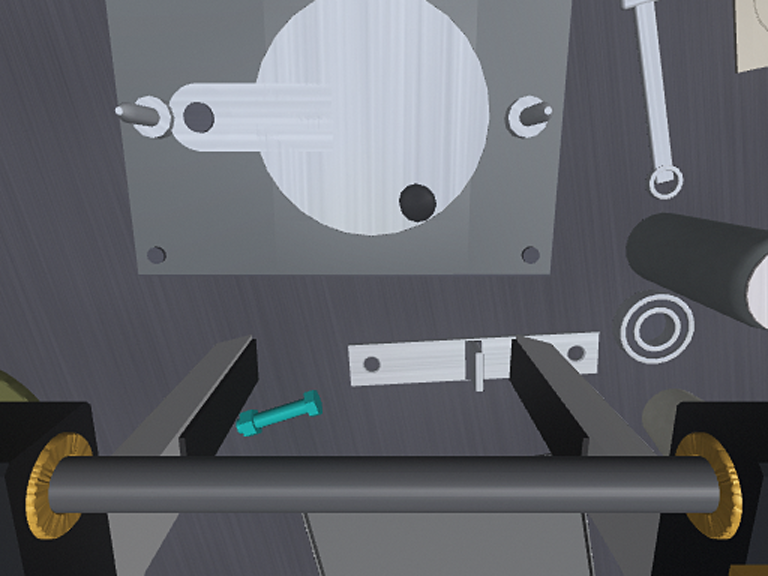

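Both show what I need: keeper holes (257,194) and (516,233), lug top from (394,191) to (386,244), and nothing else near the plate. The cover agrees with shut (knob angle -11.74° against the -11.75° cleaner yaw).

```bash
python3 - <<'E'
from h import *
c=np.load('pics/wkT.npy',allow_pickle=True).item()
def hole(im,u,v,r=11):
    g=cv2.cvtColor(im,cv2.COLOR_RGB2GRAY); x0,y0=int(u)-r,int(v)-r
    m=(g[y0:y0+2*r,x0:x0+2*r]<150).astype(np.uint8)
    n,l,S,C=cv2.connectedComponentsWithStats(m); i=1+np.argmax(S[1:,4]); return C[i]+[x0,y0],S[i]
im=np.load('pics/wk.npy')
H=[]
for u,v in [(257,194),(516,233)]:
    q,S=hole(im,u/1.5,v/1.5); H.append(onz(c,*q,.006)); print(q*1.5,S,H[-1].round(4))
d=H[1]-H[0]; print('dist',np.linalg.norm(d),'yaw',np.degrees(np.arctan2(d[1],d[0])),'mid',((H[0]+H[1])/2).round(4))
A=onz(c,395/1.5,190/1.5,.04);B=onz(c,386.5/1.5,244/1.5,.04);print('lug top',A.round(4),B.round(4),np.linalg.norm(A-B),((A+B)/2).round(4))
q=[onz(c,u/1.5,v/1.5,.006) for u,v in [(231,162),(549,209),(537,264),(227,218)]]
print([np.linalg.norm(q[i]-q[i-1]).round(4) for i in range(4)],np.mean(q,0).round(4))
c=np.load('pics/wsT.npy',allow_pickle=True).item()
a=onz(c,119/1.5,111/1.5,.231);b=onz(c,548/1.5,111.5/1.5,.231);print(a,b,np.linalg.norm(b-a),np.degrees(np.arctan2(*(b-a)[1::-1])),(a+b)/2)
E
```

```text
[257.05519481 193.63636364] [  5   5  14  14 154] [0.4621 0.0193 0.006 ]
[515.31724138 232.25172414] [  4   5  14  13 145] [ 0.665  -0.0107  0.006 ]
dist 0.20500729450719266 yaw -8.390167829562177 mid [0.5636 0.0043 0.006 ]
lug top [0.5685 0.024  0.04  ] [ 0.5626 -0.0148  0.04  ] 0.039193893169827417 [0.5655 0.0046 0.04  ]
[np.float64(0.0431), np.float64(0.2491), np.float64(0.0443), np.float64(0.2494)] [0.5638 0.0037 0.006 ]
[0.39491491 0.25921148 0.231     ] [0.5958889  0.21717913 0.231     ] 0.20532233811529768 -11.812753284088554 [0.4954019  0.23819531 0.231     ]
```

```bash
python3 - <<'E'
from h import *
g=[.564,.0043]; y=np.radians(-8.4)
bot.move_ptp([*g,.12],down(y))
print(bot.move_linear([*g,.029],rate=.08,until_force=12))
bot.grasp(55); s=st()
print('hit',bot.move_linear([*g,.30],rate=.12)); st()
bot.move_ptp([.4957,.2385,.31],down(np.radians(-11.7))); s=st()
im,c=save('wrist','wh.png',scale=1.5); np.save('pics/wh.npy',im); np.save('pics/whT.npy',c)
im,c=save('scene','sh.png',crop=(230,170,380,300),scale=4)
E
```

```text
False
t 61.98 p [0.564  0.0043 0.029 ] w 0.078 F [ 1.   0.  -0.4]
hit False
t 64.38 p [0.5639 0.0043 0.2996] w 0.077 F [-0.9  0.2 -6.7]
t 65.35 p [0.4961 0.2376 0.3099] w 0.083 F [ 0.3 -0.2 -5.4]
```

View pics/wh.png

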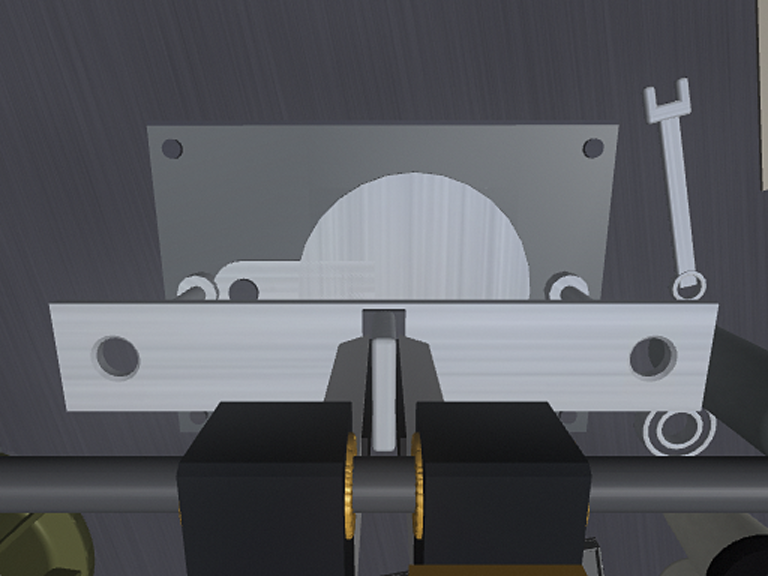

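View pics/sh.png

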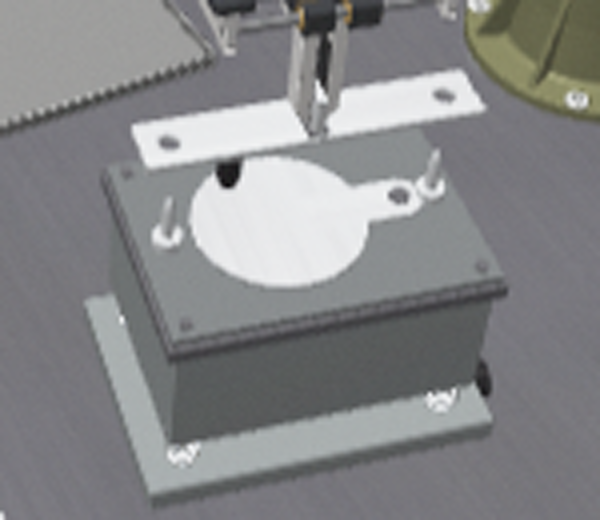

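```bash
python3 - <<'E'
from h import *
c=np.load('pics/whT.npy',allow_pickle=True).item(); im=np.load('pics/wh.npy')
cv2.imwrite('pics/whz.png',np.hstack([cv2.resize(im[215:265,45:110],None,fx=6,fy=6),cv2.resize(im[215:265,405:470],None,fx=6,fy=6)])[:,:,::-1])
st()
for z in (.287,.290):
    L=onz(c,115/1.5,357/1.5,z);R=onz(c,653/1.5,357/1.5,z); d=R-L
    print(L.round(4),R.round(4),np.linalg.norm(d),np.degrees(np.arctan2(d[1],d[0])),((L+R)/2).round(4))
    q=[onz(c,u/1.5,v/1.5,z) for u,v in [(50,304),(718,303),(705,411),(67,411)]]
    print([np.linalg.norm(q[i]-q[i-1]).round(4) for i in range(4)],np.mean(q,0).round(4))
E
```

```text
t 65.45 p [0.4963 0.2373 0.3099] w 0.085 F [ 1.   0.1 -5.5]
[0.395  0.2586 0.287 ] [0.5963 0.2166 0.287 ] 0.2055701435770372 -11.789919967950022 [0.4956 0.2376 0.287 ]
[np.float64(0.0436), np.float64(0.2485), np.float64(0.0441), np.float64(0.2507)] [0.4959 0.2368 0.287 ]
[0.3969 0.2594 0.29  ] [0.5949 0.2181 0.29  ] 0.202230081714409 -11.789919967950038 [0.4959 0.2388 0.29  ]
[np.float64(0.0429), np.float64(0.2444), np.float64(0.0434), np.float64(0.2466)] [0.4961 0.238  0.29  ]
```

View pics/whz.png

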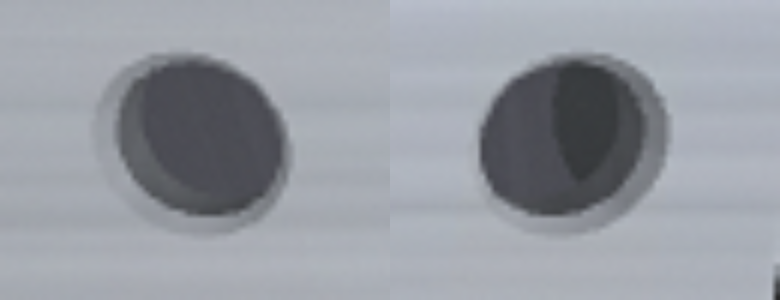

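```bash
python3 - <<'E'
from h import *
st(); bot.sleep(.5); s=st(); print(s['orientation'])
bot.move_linear([.4959,.2388,.275],rate=.05,rot=down(np.radians(-11.75))); bot.sleep(.3); s=st(); print(s['orientation'])
im,c=save('wrist','wh2.png',scale=1.5); np.save('pics/wh2.npy',im); np.save('pics/wh2T.npy',c)
im,c=save('scene','sh2.png',crop=(230,170,380,300),scale=4)
E
```

```text
t 65.45 p [0.4963 0.2373 0.3099] w 0.085 F [ 1.   0.1 -5.5]
t 65.95 p [0.4957 0.2385 0.31  ] w 0.08 F [ 0.8 -0.8 -4.7]
[-3.14155779e+00 -3.52561397e-05 -2.04247779e-01]
t 67.1 p [0.4959 0.2388 0.2752] w 0.078 F [-0.2  0.4 -4.7]
[-3.14142742e+00 -2.73370570e-04 -2.05077529e-01]
```

View pics/wh2.png

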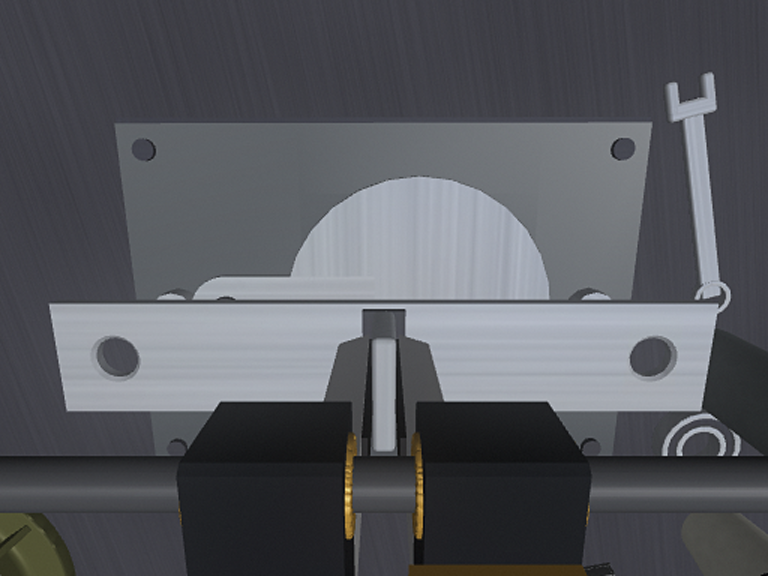

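View pics/sh2.png

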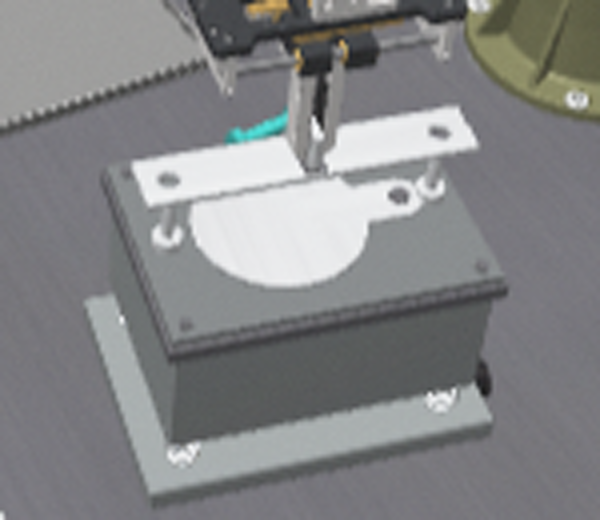

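```bash
python3 - <<'E'
from h import *
c=np.load('pics/wh2T.npy',allow_pickle=True).item()
z=.2522
L=onz(c,115.8/1.5,358.5/1.5,z);R=onz(c,653.5/1.5,358.5/1.5,z); d=R-L
print(L.round(4),R.round(4),np.linalg.norm(d),np.degrees(np.arctan2(d[1],d[0])),((L+R)/2).round(4))
cs=eyes.calibration('scene')
# cross-check in scene view: hole centres & stud tips
for n,u,v,zz in [('holeF',169,180,z),('holeN',440,131,z)]:
    print(n,onz(cs,230+u/4,170+v/4,zz).round(4))
im=cv2.imread('pics/scene0.png')
E
```

```text
[0.3947 0.2594 0.2522] [0.5961 0.2174 0.2522] 0.20568478447480784 -11.770871229612519 [0.4954 0.2384 0.2522]
holeF [0.5957 0.2155 0.2522]
holeN [0.3929 0.2563 0.2522]
```

Plate mid (0.4954, 0.2384) and yaw -11.77° match the studs seen by the same camera, mid (0.4955, 0.2385) and yaw about -11.7°. Lowering with a force guard.

```bash
python3 - <<'E'
from h import *
h=bot.move_linear([.496,.2389,.2245],rate=.03,until_force=8); print(h); s=st()
im,c=save('scene','sh3.png',crop=(230,170,380,300),scale=4)
im,c=save('side','sd5.png',crop=(160,100,310,220),scale=4)
E
```

```text
False
t 69.03 p [0.496  0.2389 0.225 ] w 0.08 F [-3.3 -1.   1.7]
```

View pics/sh3.png

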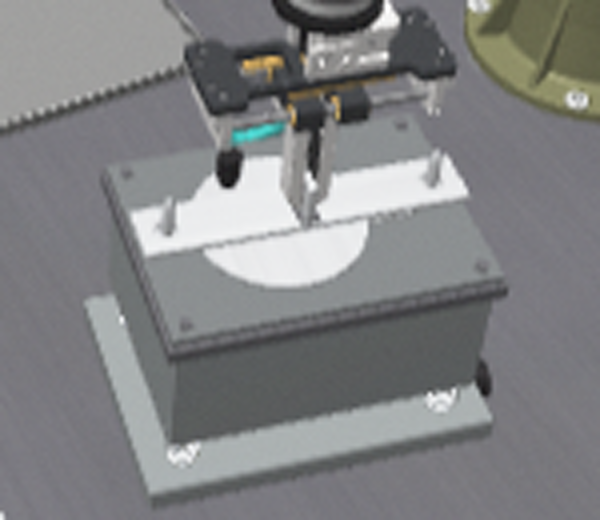

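View pics/sd5.png

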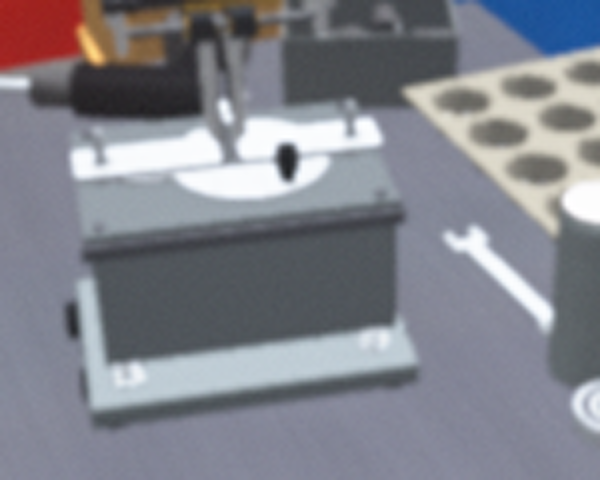

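Both studs stand through the plate, at (169,215) and (433,168). Releasing and checking.

```bash
python3 - <<'E'
from h import *
bot.let_go(); st(); bot.move_linear([.496,.2389,.33],rate=.12)
bot.move_ptp([0.50,0.14,0.40],down(YAW)); bot.sleep(.5)
im,c=save('wrist','wf.png',scale=1.5); np.save('pics/wf.npy',im); np.save('pics/wfT.npy',c)
im,c=save('scene','sf.png',scale=1.5)
im,c=save('side','sdf.png',scale=1.5); st()
E
```

```text
t 70.49 p [0.496  0.2389 0.2245] w 0.997 F [ 0.2  0.1 -0.1]
t 72.72 p [0.5    0.1401 0.4   ] w 0.999 F [ 0.6 -0.8 -0.8]
```

View pics/wf.png

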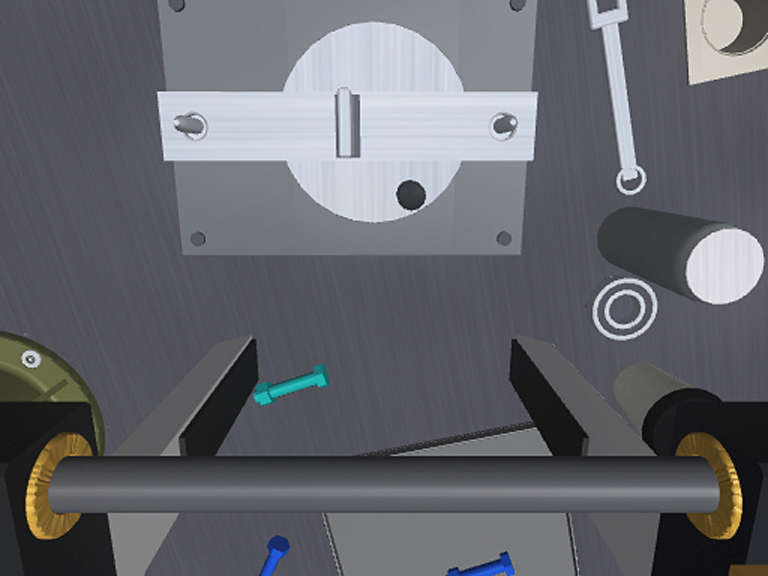

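View pics/sf.png

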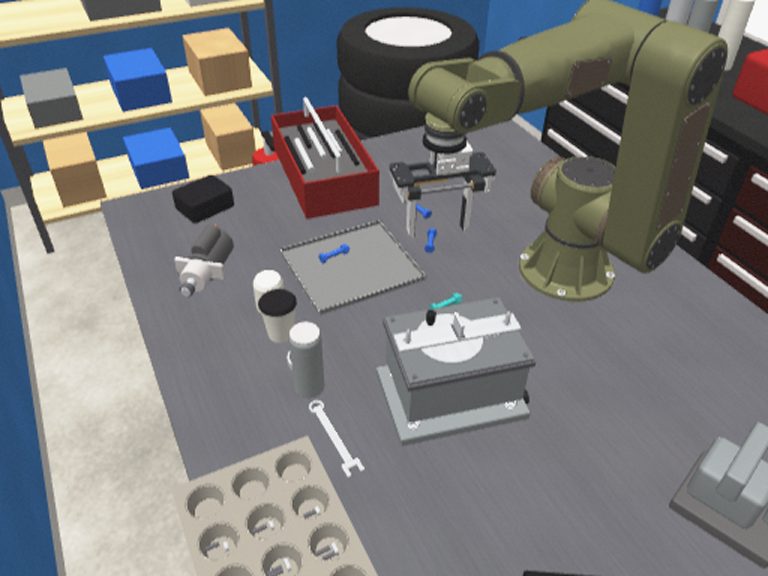

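View pics/sdf.png

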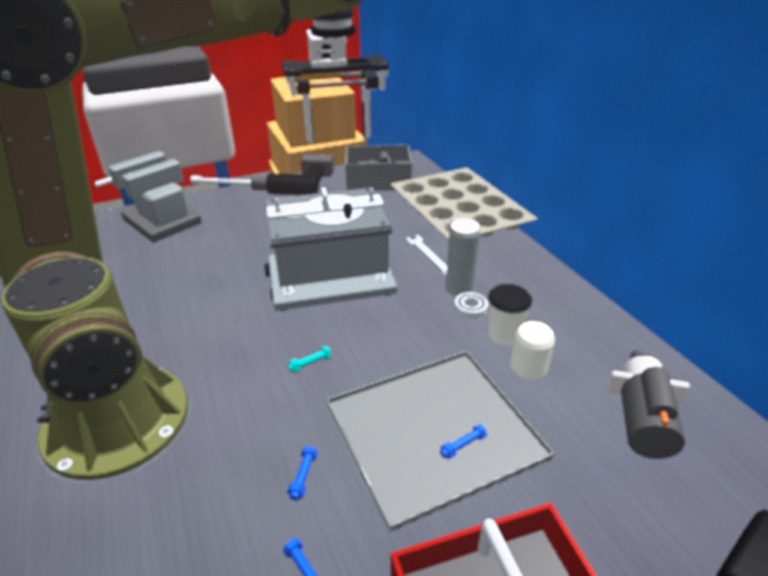

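The plate lies across the cover with both studs through it, at (190,126) and (505,126). The bystanders look unmoved. One numeric check, then hand in.

```bash
python3 - <<'E'
from h import *
c=np.load('pics/wfT.npy',allow_pickle=True).item()
q=[onz(c,u/1.5,v/1.5,.202) for u,v in [(157,92),(538,93),(533,160),(164,160)]]
print([np.linalg.norm(q[i]-q[i-1]).round(4) for i in range(4)],np.mean(q,0).round(4))
L=onz(c,192/1.5,126/1.5,.202);R=onz(c,503.5/1.5,126/1.5,.202);d=R-L;print(L.round(4),R.round(4),np.linalg.norm(d))
k=onz(c,411/1.5,194/1.5,.223)[:2];d=k-PIV;print('cover',np.arctan2(d[1],d[0])-K0,np.linalg.norm(d))
hand_in()
E
```

```text
[np.float64(0.0432), np.float64(0.2499), np.float64(0.0426), np.float64(0.2496)] [0.4954 0.238  0.202 ]
[0.3938 0.2596 0.202 ] [0.5969 0.2174 0.202 ] 0.20745042267949063
cover 0.0072929527014805595 0.1267006852144404
the job is handed in; nothing more can be done
```

The job is done and handed in after about 73 s. I swung the cover aside by its knob, put all three rusty bolts into the tub, shut the cover, and lowered the keeper plate over both studs. The blue and turquoise look-alike bolts were left alone.

**Last checks:**
- **Bolts:** before the cover was shut, the wrist view showed all three lying in the tub, and no rusty bolt was left in the tray. One of them had been knocked about 16 mm against the tray rim during the run, so I located it again before picking it.
- **Cover:** the knob puts it at about 0.007 rad, so shut. An earlier rough fit of the disc centre gave about 0.03 rad; both are inside the 0.08 limit.
- **Keeper plate:** with its top taken at 202 mm (plate resting on the shoulders), its corners measure 250 x 43 mm against the true 250 x 44. That fits it lying flat. The studs stand through both holes, and the hole centres are within about 2 mm of the stud positions.
- **Other things:** the spanner, spray can, cup, bearing and oil filter look unmoved in the final pictures. I compared these by eye and did not measure them.
- **Robot:** it was clear of everything at hand-in.

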